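# Show the ball to the inspection camera

## Robot

A 7-joint arm with a two-finger parallel gripper is mounted at the origin on a cart in front of the work surface, level with it; the furniture and walls round the work are solid. World frame = base frame: x ahead of the robot, y to its left, z up, the work surface at z = 0. Lengths are in mm, angles in rad, forces in N, time in s.
With the tool pointing down it reaches from about 425 to 875 mm from the base axis. Payload 9.9 kg.
Tool frame: the origin (TCP) lies on the mounting face of the last link; the fingertips stand 173 mm ahead of it and the grasp point (between the pads) lies 155 mm ahead of it (manip.tcp_to_grasp is the z of the grasp point in the tool frame, in mm); z points along the fingers, y is the line along which they close (so a half turn about z gives the same grasp; the last joint's range is limited). The gripper opens to 85 mm and grips with 20 to 120 N. Pads are 22 mm wide; open, the fingers measure 114 mm over their backs; the gripper's body (76 mm by 85 mm) begins 54 mm behind the grasp point. The pads swing forward as they close: fully open they stand 13 mm farther back than shut.
Start: joints at [1.261, 0.576, 0.025, 1.437, -0.015, 1.129, -0.057], TCP at [151.128, -657.871, 404.689] pointing down, gripper open.
Joint ranges: [-2.76, 2.76], [-0.34, 2.15], [-1.52, 1.57], [0.19, 2.46], [-1.09, 4.23], [0.17, 1.99], [-2.82, 2.82]. Speed limits (rad/s): [2.22, 2.22, 3.01, 3.01, 3.14, 3.14, 3.14].

## Interface

Orientations are given as a unit quaternion [w, x, y, z].
In Python, from workcell import manip, kinematics, telemetry, imaging, workorder gives the robot as it stands. The module is installed in compiled form; this text tells all that it offers. Calls block until the motion is done:
- manip.move_to(position, orientation): joint-space move of the TCP to a pose.
- manip.movel(position, attitude=None, max_speed=150): straight line of the TCP; attitude=None keeps the orientation; max_speed is the mean speed in mm/s.
- manip.set_joints(angles): joint-space move.
- manip.set_gripper(opening): finger opening in mm; the grip force is fixed at half the most; returns when the fingers have stopped.
- manip.dwell(seconds).
- kinematics.solve_ik(position, orientation): joint angles nearest the present ones, or None.
- telemetry.get_state(): the state.
- imaging.capture(name): name is "side" or "top" or "wrist"; returns a dict with "pixels" (384x512x3 uint8, blue, green, red), "camera_matrix" (3x3 intrinsics, pixels), "D" ([k1, k2, p1, p2, k3] as OpenCV has them; the pictures are not rectified), "R" (3x3) and "t" (3): a world point X has camera coordinates R X + t. Camera axes: x right, y down, z forward; pixel columns grow to the right and rows downward; lengths in mm; the calibration is good to about 2 mm. A picture is of the moment at which its call begins. There is no depth.
A pose or a line that the arm cannot do raises manip.Unreachable and nothing moves.
- workorder.job_done(): hands the job in; it is judged then, once.
The state is a dict: "time": time; "joints": joint angles; "joint_vel": joint speeds; "joint_efforts": joint torques, N m; "ee_pos": TCP position; "tool_rot": TCP orientation; "ft_force": force on the tool from outside, world axes, zero at the start; "wrist_torque": the same for the moment, N m; "opening": finger opening in mm; "finger_force": force on a finger pad.
Only numpy, scipy, OpenCV 4.12 (cv2) and the standard library are available. Lean on these libraries where they do the work, as an engineer would, in place of code of your own. Each camera call takes 0.05 s, during which the arm holds its last target. There are 200 camera calls.

## Task

First turn the camera's selector to the green dot. Then pick up the dish by its bar handle, lift it straight up until the ball is level with the camera lens, and turn the dish a quarter turn (either way) so that its open side instead of a handle post faces the lens. Keep the dish level and the ball inside the dark ring, do not touch the ball or disturb the other pieces, and finish while still holding the dish there, still, in the gripper.

Things in the scene. Friction and masses are not known exactly. Their poses are not given: they have to be found in the camera images.
- station: Fixed inspection station, yaw up to 0.25. Origin on the table top below the centre of the circle printed on its grey base board (12 mm thick), where the dish stands. x points from there to the camera, y left, z up. Camera: grey box 48 x 58 x 46 mm on a post, top 123 mm above the table. Blue control box 92 x 86 mm, top 50 mm above the table, centred 150 mm to the right (-y).
- lens (a point): Centre of the camera's front glass, 114 mm along station +x from the circle's centre, 100 mm above the table.
- view_point (a point): The point 100 mm above the table straight over the centre of the printed circle, on the lens axis: where the centre of the ball is to be shown. Axes as the station's.
- selector (a joint): Angle of the black knob, rad, growing clockwise seen from above; range -0.05 to 1.35. Spring detents at 0, 0.65 and 1.30, peak torque under 0.1 N m; starts at or near 0 (white dot). At 0 the pointer is 0.65 rad to the left (towards +y) of the station's x axis, at 0.65 along it, at 1.30 0.65 rad to the right.
- selector_grip (a point): On the knob's axis, 80 mm above the table, the height to grip. The knob is an upright bar 40 mm long, 13 mm thick, from 54 to 90 mm above the table, on a round skirt of 38 mm diameter, skirt top 55 mm above the table. x lies along the bar towards the pointer (white line); y is across the 13 mm thickness.
- pointer (a point): The point 33 mm from the knob's axis in the direction of the pointer; it lies over a dot's centre when the knob points exactly at that dot.
- mark_green: Green dot, 9 mm across, on top of the control box, 33 mm from the knob's axis; it sits at the 0.65 or at the 1.30 detent and a yellow dot at the other. Origin at its centre, on the box top.
- dish_grip (a point): Centre of the dish's dark bar handle, 90 mm above the dish's underside (102 mm above the table at first). Bar 14 mm thick (its y), 18 mm high, 110 mm long (its x), level, straight above the middle of the dish, on a post at each end (x = +-51 mm). At first it runs along the station's x axis within 0.12 rad. z up.
- dish_center (a point): Centre of the dish's inner floor, 10 mm above its underside. Pale wooden dish 102 mm across, 23 mm high, 0.1 to 0.18 kg, weight centred below the bar. Floor flat out to 8 mm radius, then rising at 0.2 rad to the rim; the dark ring has 26 mm radius. Axes as dish_grip's.
- ball_center (a point): Centre of the loose red ball, 30 mm in diameter, 16 to 26 g. It rests in the middle of the dish: centre 15 mm above dish_center and 65 mm below dish_grip.
- jar: Loose pale turned wooden jar, 47 mm across, 73 mm tall, behind the control box; leave alone. Origin under its centre.
- block: Loose wooden sanding block 39 x 65 x 28 mm left of the dish; leave alone. Origin under its centre.
- tower: Loose round wooden toy tower, 51 mm across, 99 mm tall, left of the camera; leave alone. Origin under its centre.
Things that resemble listed ones, but are neither listed nor needed, are in the scene too. There is more than one size of the part that bears dish_grip; the job needs the smaller.

How it is judged (in metres and radians):
On the way, in this order (a step that is already met when the one before it is completed fails the run):
1. the selector rests on the green dot (pointer within 5 mm of it, turning slower than 0.3 rad/s) and the fingers have let go of the knob, the dish still standing on its circle (horizontal distance between pointer and mark_green below 0.005 m and velocity of joint selector between -0.3 and 0.3 rad/s and contact force between the fingers and selector below 0.1 N and distance of dish_center from where it was at the start of the episode below 0.01 m), for 0.2 s.
2. the dish is lifted clear of the base board (by more than 25 mm), not yet turned by more than about 40 degrees (height (world z) of dish_center above 0.047 m and angle between the x axis of dish_grip and the x axis of station, either way round below 0.8 rad and contact force between the fingers and dish above 0.5 N), for 0.1 s.
At the end, for the whole second after the job is handed in: Dish held in the air by the fingers alone, still, level within 0.12 rad, bar square to the lens axis within 0.22 rad; ball within 18 mm of the dish centre and 25 mm of the view point; selector pointer within 5 mm of the green dot; jar, block and tower within 15 mm of their places (horizontal distance between pointer and mark_green below 0.005 m and distance between ball_center and view_point below 0.025 m and horizontal distance between ball_center and dish_center below 0.018 m and height (world z) of dish_center above 0.062 m and angle between the x axis of dish_grip and the y axis of station, either way round below 0.22 rad and angle between dish_grip's own z axis and vertical below 0.12 rad and contact force between the fingers and dish above 0.5 N and contact force between dish and station below 0.05 N and linear speed of dish below 0.03 m/s and angular speed of dish below 0.15 rad/s and distance of each of jar, block, tower from where it was at the start of the episode below 0.015 m); the arm keeps its last pose, push and grip.
It fails at once if the ball leaves the dark ring (more than 26 mm from the dish's centre) (horizontal distance between ball_center and dish_center above 0.026 m).
It fails at once if the dish is tipped by more than 0.25 rad (angle between dish_grip's own z axis and vertical above 0.25 rad).
It fails at once if the ball is touched by the robot (contact force between any of the fingers, the arm and ball above 0.2 N).
It fails at once if a bystander (jar, block, tower) is moved by more than 15 mm or tipped (distance of any of jar, block, tower from where it was at the start of the episode above 0.015 m or angle between any of jar, block, tower's own z axis and vertical above 0.3 rad).
It also fails if it takes over 53 s, if anything falls off the work surface, if the arm or the gripper's body presses on something with over 40 N, if the wrist force passes 120 N, or if a joint passes its speed limit or range.

## Working session

There is one attempt and no reset: what is moved stays moved. The work goes in short steps, each a Python script; the robot and the scene stay as the last script left them, time stands still between calls to the robot, and variables do not carry over. Pictures are saved under pics/ and viewed, at most 10 in all, crops included, and the job is handed in when it is done.

```bash
mkdir -p pics
cat > h.py <<'E'
import numpy as np, cv2
from workcell import manip, kinematics, telemetry, imaging, workorder
def cap(n,fn):
    c=imaging.capture(n); cv2.imwrite('pics/'+fn+'.png',c['pixels']); np.savez('pics/'+fn+'.npz',**{k:np.array(v) for k,v in c.items()}); return c
def ray(c,u,v):
    K=np.array(c['camera_matrix'],float);D=np.array(c['D'],float);R=np.array(c['R']);t=np.array(c['t']).ravel()
    p=cv2.undistortPoints(np.array([[[u,v]]],float),K,D)[0,0]
    return -R.T@t, R.T@np.array([p[0],p[1],1.])
def atz(c,u,v,z):
    o,d=ray(c,u,v); return o+d*(z-o[2])/d[2]
def proj(c,P):
    return cv2.projectPoints(np.array(P,float).reshape(-1,3),cv2.Rodrigues(np.array(c['R'],float))[0],np.array(c['t'],float).ravel(),np.array(c['camera_matrix'],float),np.array(c['D'],float))[0][:,0]
E
python3 - <<'E'
from h import *
a=cap('top','top0');b=cap('side','side0')
for c in(a,b): print(ray(c,256,192))
cv2.imwrite('pics/both.png',cv2.resize(np.vstack([a['pixels'],b['pixels']]),None,fx=.78,fy=.78))
cv2.imwrite('pics/topL.png',cv2.resize(a['pixels'],(800,600),interpolation=cv2.INTER_CUBIC))
cv2.imwrite('pics/sideL.png',cv2.resize(b['pixels'],(800,600),interpolation=cv2.INTER_CUBIC))
E
```

```text
(array([ 319.31038456,  -79.10208122, 1239.84706788]), array([ 0.18798181, -0.01191569, -0.98233121]))
(array([391.63931714, 710.97898058, 717.05364899]), array([ 0.16941824, -0.7433205 , -0.64736734]))
```

View pics/topL.png

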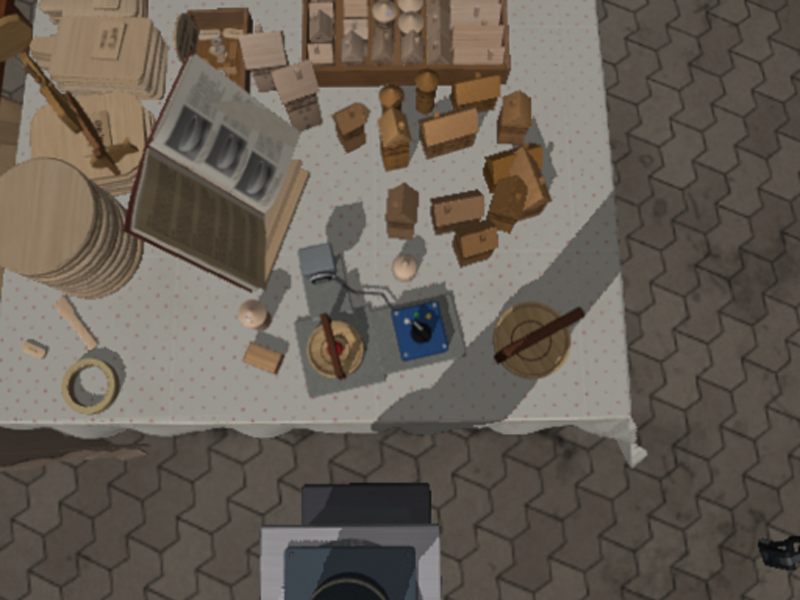

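View pics/sideL.png

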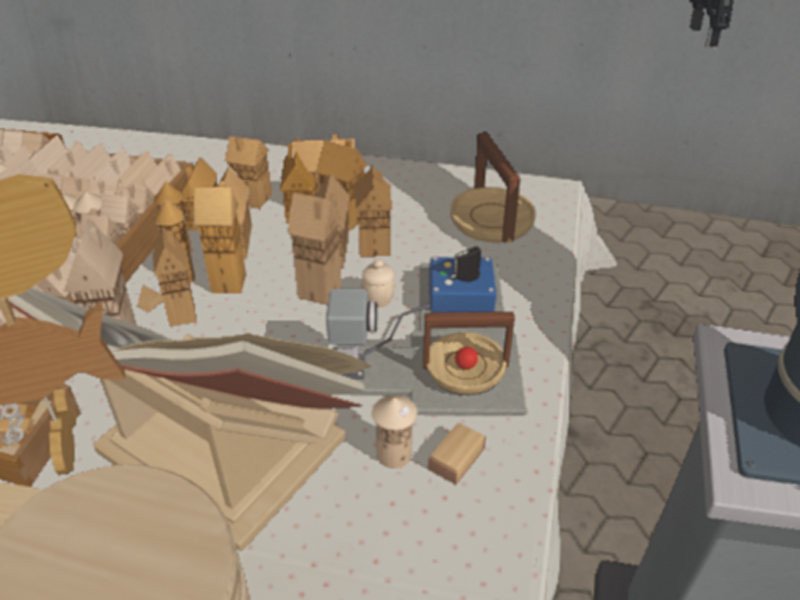

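Two dish-with-handle candidates: the one at top px (335,348) (800-scale) with the red ball on the grey board, and an empty larger one at (533,340). The one with the ball is smaller and stands on the printed circle, so it is the one meant. The camera is at (318,262) and the knob on the blue box at (420,328). I'll enlarge to confirm this and read the dots.

Run:
```python
import cv2,numpy as np
a=cv2.imread('pics/top0.png')[150:260,185:305];b=cv2.imread('pics/side0.png')[150:270,200:345]
f=lambda i,s:cv2.resize(i,None,fx=s,fy=s,interpolation=cv2.INTER_CUBIC)
A=f(a,3.3);B=f(b,2.7)
o=np.zeros((max(A.shape[0],B.shape[0]),A.shape[1]+B.shape[1],3),np.uint8);o[:A.shape[0],:A.shape[1]]=A;o[:B.shape[0],A.shape[1]:]=B
print(o.shape,A.shape);cv2.imwrite('pics/crop1.png',o)
```

```text
(363, 788, 3) (363, 396, 3)
```

View pics/crop1.png

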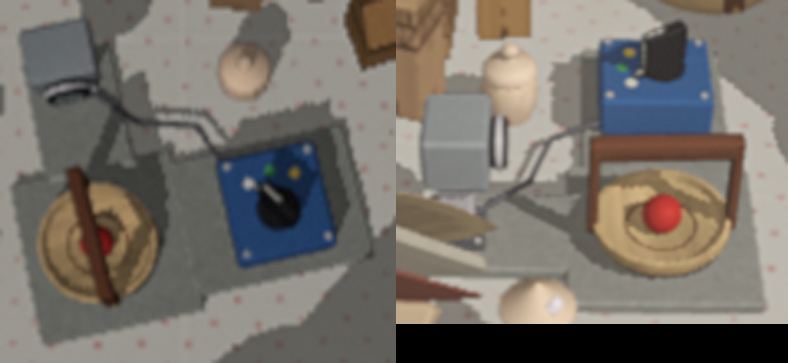

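The crop confirms it: the small dish with the ball stands on the board, with its bar from crop (78,175) to (110,298). The dots in order are white (250,183), green (268,170) and yellow (294,173), so green is the 0.65 detent. Now I'll compute positions and move the wrist camera in for a closer look.

Run:
```python
from h import *
c=dict(np.load('pics/top0.npz'))
f=lambda x,y,z:atz(c,x/3.3+185,y/3.3+150,z)
S=[f(x,y,50) for x,y in((227,166),(307,149),(328,236),(247,254))]
m=np.mean(S,0);d=(S[0]-S[3]+S[1]-S[2]);yaw=np.arctan2(d[1],d[0])
print('box',m,'yaw',yaw)
for n,x,y in(('w',250,183),('g',268,170),('y',294,173)):print(n,f(x,y,50.5))
e1,e2=f(78,175,111),f(110,298,111)
print('bar',e1,e2,(e1+e2)/2,np.arctan2(*(e1-e2)[[1,0]]),np.linalg.norm(e1-e2))
s=m[:2]+150*np.array([-np.sin(yaw),np.cos(yaw)]);print('station',s)
s_=telemetry.get_state();print(s_)
w=imaging.capture('wrist');R=np.array(w['R']);C=-R.T@np.array(w['t']).ravel()
from scipy.spatial.transform import Rotation as Ro
q=np.array(s_['tool_rot']);T=Ro.from_quat(q[[1,2,3,0]]).as_matrix()
print('cam in tool',T.T@(C-s_['ee_pos']),'axis',T.T@R[2],T.T@R[0],w['camera_matrix'][0][0]);print(T)
```

```text
box [ 492.92434822 -128.914929     50.        ] yaw 0.2074236356230125
w [ 508.52918446 -106.19894209   50.5       ]
g [ 519.45683161 -121.62574536   50.5       ]
y [ 516.58030513 -143.56752393   50.5       ]
bar [507.25998079  33.35700138 111.        ] [408.20092944   7.56876407 111.        ] [457.73045512  20.46288273 111.        ] 0.2546789767637082 102.36077782856529
station [462.0334312   17.86978153]
{'time': 0.1, 'joints': array([ 1.26119183,  0.57645103,  0.02487986,  1.43783064, -0.01497614,
        1.12899597, -0.0565268 ]), 'joint_vel': array([-0.00089174, -0.00244548,  0.00109254, -0.00239843, -0.00173418,
       -0.00021373, -0.00093862]), 'joint_efforts': array([ 7.08424704e-03, -7.67301250e+01,  2.25837976e+00, -2.86604100e+01,
        1.59147300e-02,  8.54401529e-03, -1.20879230e-05]), 'ee_pos': array([ 151.09324603, -657.72016036,  403.92507924]), 'tool_rot': array([-7.36558965e-04,  9.93633673e-01,  1.12656826e-01, -1.41909978e-04]), 'ft_force': array([0.89622771, 0.47509282, 0.15969159]), 'wrist_torque': array([0.02975126, 0.07057332, 0.0064284 ]), 'finger_force': 0.0, 'opening': 85.39370957043919}
cam in tool [79.74141467 -0.40298152 31.08112667] axis [-3.06686746e-01  2.08083831e-04  9.51810484e-01] [-5.53233074e-04  9.99999768e-01 -3.96878413e-04] 328.85848182486734
[[ 9.74616839e-01  2.23879022e-01 -4.47969856e-04]
 [ 2.23879441e-01 -9.74615794e-01  1.43176532e-03]
 [-1.16056276e-04 -1.49571384e-03 -9.99998875e-01]]
```

```bash
cat >> h.py <<'E'
from scipy.spatial.transform import Rotation as Ro
def quat(ang):
    """tool down, tool x along world heading ang"""
    x=np.array([np.cos(ang),np.sin(ang),0]);z=np.array([0,0,-1.]);M=np.column_stack([x,np.cross(z,x),z])
    q=Ro.from_matrix(M).as_quat();return [q[3],*q[:3]]
E
python3 - <<'E'
from h import *
for a in(.857,.857-np.pi,.207,.207-np.pi):
    print('knob',a,kinematics.solve_ik([487,-129.3,235],quat(a)))
for a in(.23,.23-np.pi,.207+np.pi/2,.207-np.pi/2):
    print('dish',a,kinematics.solve_ik([460,19,257],quat(a)),kinematics.solve_ik([460,19,330],quat(a)) is not None)
manip.move_to([487,-129.3,400],quat(.857-np.pi))
c=cap('wrist','w1');cv2.imwrite('pics/w1L.png',cv2.resize(c['pixels'],(800,600),interpolation=cv2.INTER_CUBIC))
print(telemetry.get_state()['time'])
E
```

```text
knob 0.857 [ 0.30791938  0.5616952  -0.20677686  2.06974108  0.21795486  0.53020123
 -0.77038042]
knob -2.284592653589793 [ 0.92427334  0.89848326 -1.29574463  2.04911759  1.02715336  1.07547831
  1.54031142]
knob 0.207 [ 0.19957587  0.55812266 -0.04852072  2.07365605  0.05255331  0.5109319
 -1.25123904]
knob -2.9345926535897933 [ 0.59966635  0.62273751 -0.64753314  2.05940208  0.61424261  0.65664728
  1.31714606]
dish 0.23 [ 0.01730686  0.48184056 -0.22589041  2.15741083  0.20956778  0.52234227
 -1.70667211] True
dish -2.911592653589793 [ 0.43966204  0.59201868 -0.85740317  2.14328041  0.70126482  0.71287394
  0.90760159] True
dish 1.7777963267948966 [ 0.22188296  0.5124206  -0.51889353  2.1503581   0.45572736  0.58530551
 -0.42081372] True
dish -1.3637963267948965 [-0.80377908  0.79149553  1.13180429  2.18372365 -1.01393704  0.86108925
 -1.94841408] True
2.4417
```

View pics/w1L.png

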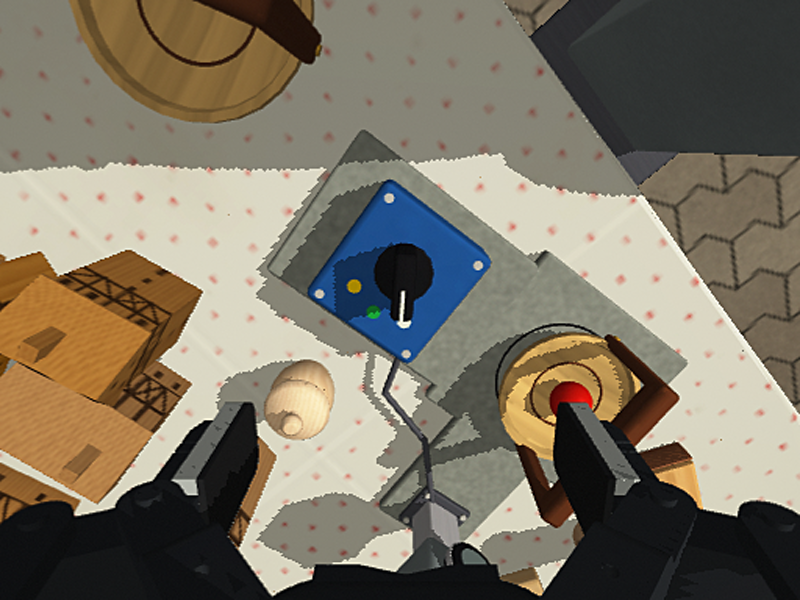

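The wrist view shows the knob at (404,275) pointing at the white dot (404,322), green at (373,313), yellow at (354,286), and box screws at (389,198), (478,266), (406,354) and (319,294). Refining from these, then gripping the knob.

Run:
```python
from h import *
c=dict(np.load('pics/w1.npz'));f=lambda x,y,z:atz(c,x*.64,y*.64,z)
S=[f(x,y,50) for x,y in((389,198),(478,266),(406,354),(319,294))]
m=np.mean(S,0);d=S[2]-S[1]+S[3]-S[0];yaw=np.arctan2(d[1],d[0]);print('box',m,yaw)
g,y=f(373,313,50.3),f(354,286,50.3);print('g,y',g,y,np.linalg.norm(g-y))
u=np.array([np.cos(yaw),np.sin(yaw)]);k=g[:2]-33*u
k2=y[:2]-33*np.array([np.cos(yaw-.65),np.sin(yaw-.65)])
print('knob',k,k2,'skirt',f(404,277,52)[:2]);
print('pointer',f(404,292,90),f(404,318,90))
```

```text
box [ 495.28980236 -128.28393691   50.        ] 0.20855438418585645
g,y [ 522.2134602  -122.24525615   50.3       ] [ 519.14197497 -143.82140906   50.3       ] 21.793677882917507
knob [ 489.9285291 -129.0777684] [ 489.30552085 -129.72225994] skirt [ 490.71110415 -127.54449109]
pointer [ 489.94101326 -128.30015113   90.        ] [ 500.14328992 -116.60409818   90.        ]
```

Run:
```python
from h import *
k=[489,-129];y=.208
manip.move_to([*k,330],quat(y+.65))
manip.set_gripper(50)
manip.movel([*k,235],max_speed=100)
manip.set_gripper(0);s=telemetry.get_state();print(s['opening'],s['finger_force'],s['ft_force'])
for a in(.43,.2,0,):manip.movel([*k,235],quat(y+a),max_speed=100)
s=telemetry.get_state();print(s['ee_pos'],s['wrist_torque'],s['ft_force'])
manip.set_gripper(50);manip.movel([*k,330]);
manip.set_gripper(85)
c=cap('wrist','w2')
cv2.imwrite('pics/w2L.png',cv2.resize(c['pixels'],(800,600),interpolation=cv2.INTER_CUBIC))
print(telemetry.get_state()['time'])
```

```text
12.197557066867056 58.83470177650452 [ 1.34600956 -1.00593972  6.04733191]
[ 489.80589354 -129.88622868  235.53809412] [-1.08927691 -0.53352768  0.0596955 ] [ 2.65502531 -4.44935844  4.77329506]
9.5333
```

View pics/w2L.png

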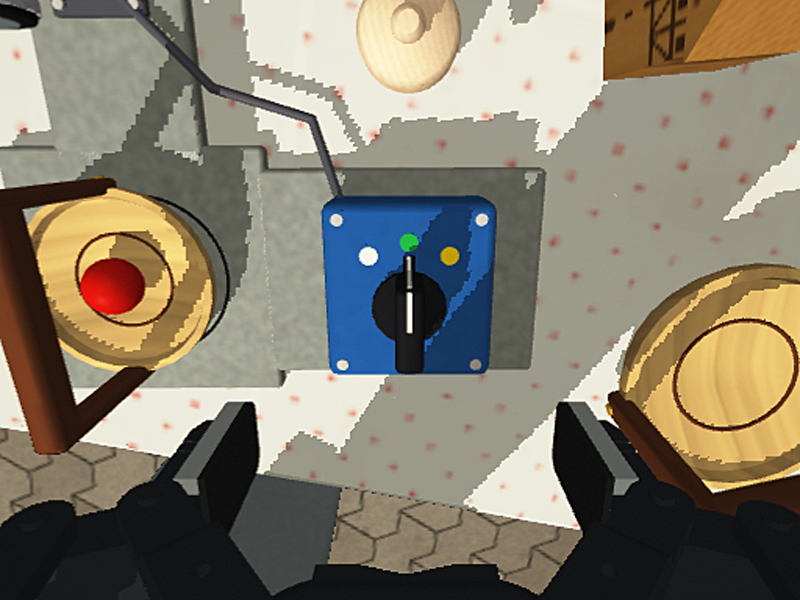

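The selector points at green (409,243). Now hovering over the dish to measure the bar.

Run:
```python
from h import *
manip.move_to([461,19,390],quat(.23))
c=cap('wrist','w3')
cv2.imwrite('pics/w3L.png',cv2.resize(c['pixels'],(800,600),interpolation=cv2.INTER_CUBIC))
print(proj(c,[[461,19,111]])/.64)
```

```text
[[405.85376044 306.68974586]]
```

View pics/w3L.png

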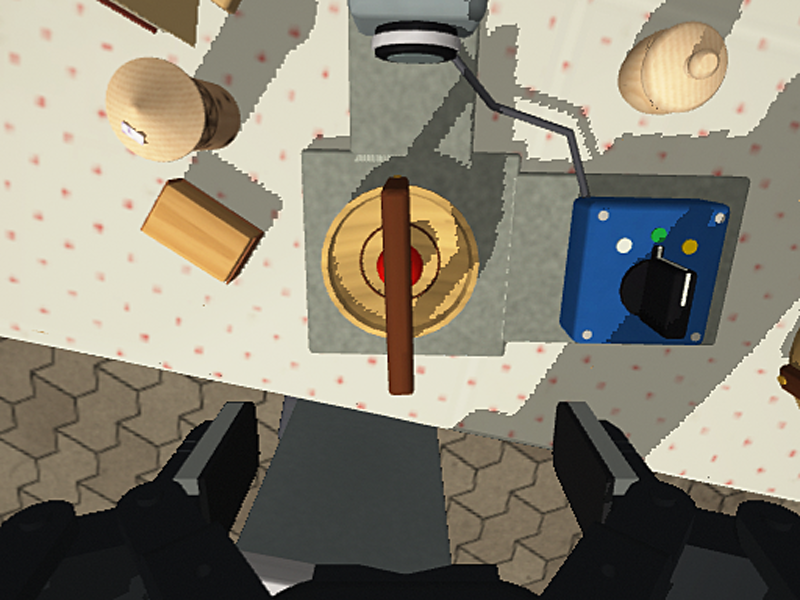

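The bar's top runs from (397,188) to (401,391); the ball is at (400,266) and the dish rim centre at about (400,261).

Run:
```python
from h import *
c=dict(np.load('pics/w3.npz'));f=lambda x,y,z:atz(c,x*.64,y*.64,z)
a,b=f(397,188,111),f(401,391,111);d=a-b;print(a,b,(a+b)/2,np.arctan2(d[1],d[0]),np.linalg.norm(d))
print('ball',f(400,266,37),'rim',f(400,261,35))
S=[f(x,y,50) for x,y in((603,216),(720,218),(696,338),(587,336))]
m=np.mean(S,0);d=S[0]-S[3]+S[1]-S[2];y=np.arctan2(d[1],d[0]);print(m,y,m[:2]+150*np.array([-np.sin(y),np.cos(y)]))
print('lens',f(416,52,100))
```

```text
[517.33972356  36.51770692 111.        ] [414.2491381   10.69592731 111.        ] [465.79443083  23.60681712 111.        ] 0.2454271799505978 106.27527046601676
ball [463.75896617  23.35421044  37.        ] rim [466.50900292  24.00768481  35.        ]
[ 494.13564031 -129.87667383   50.        ] 0.21550063891333554 [462.06016322  16.65374543]
lens [577.55535632  41.57599411 100.        ]
```

Run:
```python
from h import *
p=[465,23.3];h=.245
manip.move_to([*p,330],quat(h))
manip.set_gripper(50)
manip.movel([*p,257],max_speed=80)
manip.set_gripper(0);s=telemetry.get_state();print(s['opening'],s['finger_force'],s['ft_force'],s['time'])
manip.movel([*p,290],max_speed=25)
manip.movel([464.5,20,320],max_speed=25)
s=telemetry.get_state();print(s['opening'],s['finger_force'],s['ft_force'],s['ee_pos'],s['time'])
manip.movel([464.5,20,320],quat(h+.1),max_speed=25)
s=telemetry.get_state();print(s['ee_pos'],s['time'])
b=cap('side','side1')
cv2.imwrite('pics/s1.png',cv2.resize(b['pixels'][150:300,200:360],None,fx=3.5,fy=3.5,interpolation=cv2.INTER_CUBIC))
```

```text
12.629027480842247 60.32909095287323 [-0.75132583  1.7474221   4.69747567] 12.5417
12.677061410071154 59.41189169883728 [-0.21680674  0.25799094 -1.96961364] [464.46440674  19.98611424 319.86828803] 15.3667
[464.49629396  19.9249577  319.87742903] 15.6167
```

View pics/s1.png

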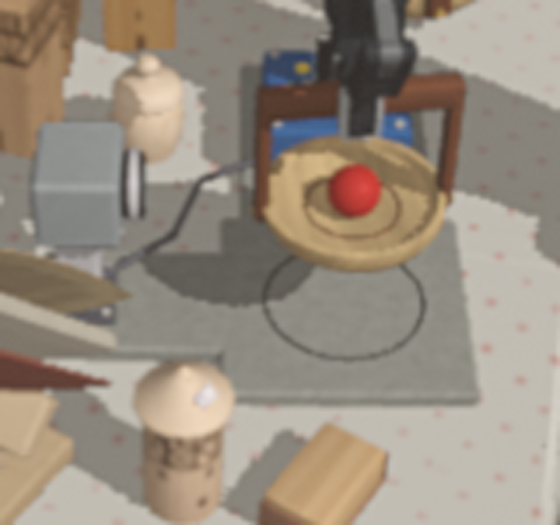

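The dish is lifted with the ball in its middle; the printed circle is visible, centred at about (345,306). Checking tilt and the circle, then turning in small steps.

Run:
```python
from h import *
c=dict(np.load('pics/side1.npz'))
print('circle',atz(c,200+345/3.5,150+306/3.5,12))
P=lambda pts:((proj(c,pts)-[200,150])*3.5).round(0).tolist()
u=np.array([np.cos(.345),np.sin(.345),0]);g=np.array([464.5,20,165])
print('bar top ends exp',P([g+55*u+[0,0,9],g-55*u+[0,0,9]]),'ball exp',P([g-[0,0,65]]))
for a in np.linspace(.345,1.781,13)[1:]:
    manip.movel([464.5,20,320],quat(a),max_speed=25)
manip.dwell(1)
s=telemetry.get_state();print(s['ee_pos'],s['time'],s['finger_force'])
b=cap('side','side2');d=cap('top','top2')
f=lambda i,s:cv2.resize(i,None,fx=s,fy=s,interpolation=cv2.INTER_CUBIC)
A=f(b['pixels'][150:300,200:360],2.6);B=f(d['pixels'][140:260,180:320],2.6)
o=np.zeros((390,416+364,3),np.uint8);o[:,:416]=A;o[:312,416:]=B;cv2.imwrite('pics/s2.png',o)
u=np.array([np.cos(1.781),np.sin(1.781),0])
print('exp',((proj(b,[g+55*u+[0,0,9],g-55*u+[0,0,9],g-[0,0,65]])-[200,150])*2.6).round())
```

```text
circle [460.33283738  20.50867049  12.        ]
bar top ends exp [[250.0, 92.0], [459.0, 77.0]] ball exp [[347.0, 191.0]]
[464.51883387  20.00122401 319.99534644] 19.8667 59.364264607429504
exp [[269. 114.]
 [260.  16.]
 [258. 142.]]
```

View pics/s2.png

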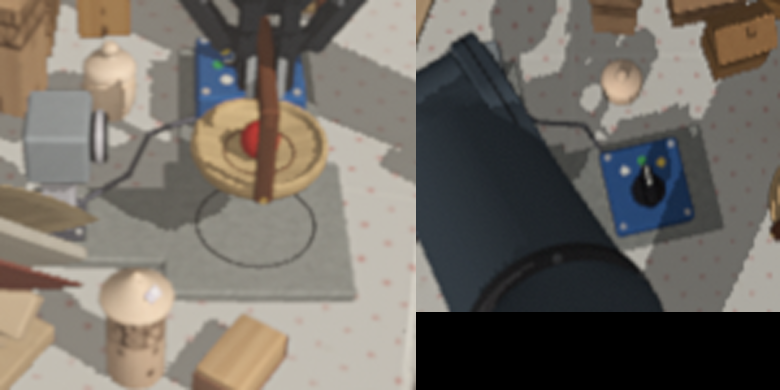

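The ball is at (258,140), against an expected (258,142). The bar lines up as expected, the selector is on green, and the bystanders are in place. Handing in.

```bash
python3 -c "
from h import *
print(workorder.job_done())"
```

```text
the job is handed in; nothing more can be done
None
```

I handed the job in without seeing a verdict; at hand-in the selector was on the green dot and the gripper held the dish still over its circle, ball level with the lens and the dish turned a quarter turn, all checked in the last camera views.

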